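# Put the bolt away and work the sticking tray cover shut

## Robot

A 7-joint arm with a two-finger parallel gripper is mounted at the origin on the work surface; the furniture and walls round the work are solid. World frame = base frame: x ahead of the robot, y to its left, z up, the work surface at z = 0. Lengths are in m, angles in rad, forces in N, time in s.
With the tool pointing down it reaches from about 0.4 to 0.85 m from the base axis. Payload 10.4 kg.
Tool frame: the origin (TCP) lies on the centre line of the jaws, within the pads' length; the fingertips stand 14 mm ahead of it and the grasp point (between the pads) lies 5 mm behind it (manip.tip_reach is the distance from the TCP to the fingertips, in m); z points along the fingers, y is the line along which they close (so a half turn about z gives the same grasp; the last joint's range is limited). The gripper opens to 85 mm and grips with 20 to 120 N. Pads are 22 mm wide; open, the fingers measure 114 mm over their backs; the gripper's body (76 mm by 85 mm) begins 54 mm behind the grasp point. The pads swing forward as they close: fully open they stand 13 mm farther back than shut.
Start: joints at [-0.023, 0.332, -0.065, 1.46, 0.022, 1.35, -0.088], TCP at [0.625, 0, 0.245] pointing down, gripper open.
Joint ranges: [-2.6, 2.6], [-0.5, 2.12], [-1.47, 1.34], [0.16, 2.42], [-1.27, 4.41], [0.06, 2.06], [-2.6, 2.6]. Speed limits (rad/s): [2.22, 2.22, 2.79, 2.79, 3.14, 3.14, 3.14].

## Interface

Orientations are given as a unit quaternion [x, y, z, w].
In Python, from workcell import manip gives the robot as it stands.
- The arm moves only by the shell command python3 -m pendant 'ROWS' [FORCE]. ROWS is JSON, a list of rows, each a list of 7 numbers: the shift along the tool's x, y, z in units of 50 mm (1.0 is 50 mm), then the turn, a rotation vector about the tool's x, y, z in units of 8 degrees (1.0 is 8 degrees), then the opening, from -1 (shut) to 1 (fully open), so that 0 is half open. In form: [[dx, dy, dz, ax, ay, az, jaw], ...]. A call has exactly 10 rows; each row is the pose to reach, as a shift and turn from the pose commanded when the call began, along the tool's axes at that moment; what a row does not reach only later rows make up. A row lasts 1/8 s, in which the tool goes at most 62.5 mm and 10.7 degrees, less where a joint would pass 70% of its speed; a pose out of reach is approached as far as the arm can. A call with a gripper value outside its range is refused whole. The fingers move at their own pace and stop on an object; FORCE is the grip in N (left out, the last holds). Time passes only in rows, so rows that repeat a pose let the fingers close, or fill a call up. It gives the time, the measured TCP pose, the force, the opening and the grip force at its end, in the units of the state.
- manip.get_obs(): the state, without advancing time (a new reading comes with each control period).
- manip.camera(name): name is "scene" or "side" or "wrist"; returns (picture, depth): 480x640x3 uint8, red, green, blue; 480x640 float32, m along the optical axis (not along the pixel's ray), 0 where there is no reading.
- manip.get_calibration(name): a dict with "fx", "fy", "cx", "cy" (pixels), "xyz" and "orientation" of the camera in the world. Camera axes: x right, y up, looking along -z (the intrinsics and any distortion apply to the point x, -y, -z); pixel columns grow to the right and rows downward; lengths in m; the calibration is good to about 2 mm. The wrist camera is an equidistant fisheye: a pixel r from the principal point sees the ray r / f radians off the axis. A picture is of the moment at which its call begins: read the wrist's pose just before it. get_calibration takes no time and is no camera call; for the wrist camera it gives the pose at the moment of the call.
- manip.hand_in(): hands the job in; it is judged then, once.
Trained networks look in the newest picture that a camera, given by its name, has taken for a name from the list of things; names that differ only in an ending like _2 or _b are one class to them, and where a whole thing is asked for, a point or a joint stands for the part that bears it (a point fixed in the world has none). Each returns a list of dicts, best first, with "p" (0 to 1); they miss things now and then, are a little off and sometimes report something else, mostly with a low value. They report only what shows in the picture. A call takes as long as a camera call.
- manip.find_in(thing, camera): "box" ([left, top, right, bottom] in pixels, round what is visible of it).
- manip.trace(thing, camera): "pixels" (480x640 bool, what is visible of it) and "box" ([left, top, right, bottom] in pixels, round what is visible of it).
- manip.tip_of(thing, camera): "pixel" ([column, row] in pixels: a listed point, or the origin of a listed thing).
The state is a dict: "clock": time; "joint_pos": joint angles; "joint_velocities": joint speeds; "tau": joint torques, N m; "position": TCP position; "ee_rot": TCP orientation; "ft_force": force on the tool from outside, world axes, zero at the start; "torque": the same for the moment, N m; "grip_width": opening from 0.0 (shut) to 1.0 (fully open); "grasp_force": force on a finger pad.
Only numpy, scipy, OpenCV 4.12 (cv2) and the standard library are available. Lean on these libraries where they do the work, as an engineer would, in place of code of your own. Each camera call takes 0.05 s, during which the arm holds its last target. There are 200 camera calls.

## Task

Put the long bolt away, lying in the open well of the blue hardware tray, and let go of it. Then slide the tray's cover fully shut, until both of its ends stand against their stops: it sticks and racks if one post is pushed far, so push its two red posts in turn, and gently, never forcing it when it jams. When it is shut, press either post home with a steady push of about 13 N (never over 20 N) for about a second, let go, and leave the other things on the table where they are.

Things in the scene. Friction and masses are not known exactly. Their poses are not given: they have to be found in the camera images.
- tray: Blue steel tray fixed to the table, 184 mm wide (y), 38 mm high. Origin at table height, midway between the side walls; it reaches from x = -88 to +98 mm. The cover shuts along +x. A flat track, 28 mm above the table, runs along each side; outer walls with inner faces at y = -86 and +86 mm, 38 mm high.
- well (a point): Middle of the floor of the tray's well (open compartment), at tray x = 56, y = 0, 4 mm above the table; axes as the tray's. The well reaches from tray x = 22 to 90 mm, y = -56 to +56 mm; its rim is 28 mm above the table. A nut is fixed in its corner at tray x = 77, y = 41 mm.
- deck (a point): Middle of the top of the fixed grey deck, 37 mm above the table, that covers tray x = -88 to +16 mm, y = -48 to +48 mm. The parked cover lies under it, so its trailing edge is out of reach; the red posts stand free on either side of it.
- cover: Loose cover: aluminium plate, x = -60 to +38, y = -60 to +60 mm, 4 mm thick, with a black guide shoe at each side (46 mm along x, centred at x = 0, out to y = -84.5 and +84.5 mm, 8 mm high). Origin on its underside (28 mm above the table) between the posts; x the way it shuts. About 0.45 kg; 1.5 mm side play each way. Shut: shoes against the stops, origin and both posts at tray x = 56 mm.
- post_left (a point): On the axis of the round red upright post at the cover's +y side (cover x = 0, y = 68 mm), 49 mm above the table. Post 14 mm in diameter, from 36 to 62 mm above the table. Shut at tray x = 56 mm. Pushed along +x it gains some 10 to 27 mm with a few newtons, the cover swinging up to 4 degrees askew; then the shoes wedge in the walls and it jams.
- post_right (a point): The same for the post at the cover's -y side (cover x = 0, y = -68 mm). When the cover has jammed, pushing the post that lags behind frees it, swings it back and carries it on.
- long_bolt: The long grey steel hex bolt lying on the table: 88 mm long, shank 12 mm in diameter, head 23 mm across and 20 mm high. Origin: on its underside at its middle; its y axis runs along the shank, head at y = +34 to +44 mm; the shank's axis is 10 mm above the origin. It lies on its head and the shank's end, so it dips about 3 degrees towards that end. 0.09 kg.
- bolt_mid (a point): Middle of the long bolt's length, on the shank's axis; when it lies in the well this is about 14 mm above the table. Its y axis runs along the shank towards the head.
- short_bolt: A shorter hex bolt, 65 mm long, that stays on the table. Origin under its middle.
- loose_nut: A loose hex nut, 22 x 25 x 10 mm, that stays on the table. Origin on its underside.
- knob_weight: A turned steel weight with a knob, 52 mm across and 84 mm high, that stays where it is. Origin on its underside.
- gauge_block: A dark steel block 30 x 42 x 90 mm, standing, that stays where it is. Origin on its underside.
- toggle_clamp: Steel toggle clamp bolted to the table left of the work, 131 x 70 mm and 159 mm high, with an upright lever and red grip; an obstacle, not to be used: pass over or round it. Origin at table height in its base.
- stop_left: Rigid dark steel stop block at the +x end of the +y track, 8 x 18 x 12 mm, fixed to the tray; origin under its middle, at tray x = 83, y = 77 mm, 27 mm above the table. The cover's shoe meets its face at tray x = 79 mm.
- stop_right: The same at the +x end of the -y track (tray x = 83, y = -77 mm).

How it is judged:
By the outcome, as a careful person would: the job done as asked, in the order asked, and still so for the second after the job is handed in, with the robot touching nothing.
It also fails if it takes over 72 s, if anything falls off the work surface, if the arm or the gripper's body presses on something with over 40 N, if the wrist force passes 120 N, or if a joint passes its speed limit or range.

## Working session

There is one attempt and no reset: what is moved stays moved. The work goes in short steps, Python scripts to look and compute and a shell command to move; the robot and the scene stay as the last step left them, time stands still between calls to the robot, and variables do not carry over. Pictures are saved under pics/ and viewed, at most 10 in all, crops included, and the job is handed in when it is done.

```bash
mkdir -p pics; cat > h.py <<'E'
import numpy as np, cv2
from workcell import manip
from scipy.spatial.transform import Rotation as R
def cal(n):
    return manip.get_calibration(n)
def ray(c,px,fish=False):
    u=(px[0]-c['cx'])/c['fx']; v=(px[1]-c['cy'])/c['fy']
    if fish:
        r=np.hypot(u,v); s=np.sin(r)/r if r>1e-9 else 1.; d=np.array([u*s,-v*s,-np.cos(r)])
    else: d=np.array([u,-v,-1.])
    return R.from_quat(c['orientation']).apply(d)
def onplane(c,px,z,fish=False):
    d=ray(c,px,fish); o=np.array(c['xyz']); return o+d*(z-o[2])/d[2]
E
python3 - <<'E'
from h import *
for n in ('scene','side'):
    p,d=manip.camera(n); cv2.imwrite(f'pics/{n}0.png',p[:,:,::-1]); c=cal(n); print(n,{k:np.round(v,3) for k,v in c.items() if k!='name'} )
    for t,z in [('tray',0),('well',.004),('deck',.037),('post_left',.049),('post_right',.049),('bolt_mid',.01),('long_bolt',0),('short_bolt',0),('loose_nut',0),('knob_weight',0),('gauge_block',0),('toggle_clamp',0),('stop_left',.027),('stop_right',.027)]:
        for r in manip.tip_of(t,n)[:2]:
            print(t,round(r['p'],2),np.round(r['pixel']),np.round(onplane(c,r['pixel'],z),3))
E
```

```text
scene {'fx': np.float64(594.632), 'fy': np.float64(594.632), 'cx': np.float64(319.673), 'cy': np.float64(234.651), 'xyz': array([0.074, 0.609, 1.172]), 'orientation': array([-0.075,  0.317,  0.918, -0.225])}
tray 0.98 [344. 210.] [ 0.473 -0.306  0.   ]
well 0.75 [331. 227.] [ 0.476 -0.236  0.004]
deck 0.76 [351. 194.] [ 0.467 -0.333  0.037]
post_left 0.94 [371. 209.] [ 0.398 -0.301  0.049]
post_left 0.63 [277. 302.] [0.47  0.038 0.049]
post_right 0.6 [324. 184.] [ 0.538 -0.322  0.049]
bolt_mid 0.7 [276. 304.] [0.483 0.024 0.01 ]
long_bolt 0.78 [281. 307.] [0.473 0.023 0.   ]
short_bolt 0.62 [322. 304.] [ 0.394 -0.029 -0.   ]
loose_nut 0.53 [296. 346.] [0.395 0.094 0.   ]
knob_weight 0.74 [353. 159.] [ 0.53  -0.484  0.   ]
gauge_block 0.92 [380. 174.] [ 0.442 -0.467  0.   ]
gauge_block 0.53 [324. 305.] [ 0.388 -0.029  0.   ]
stop_right 0.54 [301. 213.] [ 0.555 -0.225  0.027]
side {'fx': np.float64(592.273), 'fy': np.float64(592.273), 'cx': np.float64(337.135), 'cy': np.float64(235.953), 'xyz': array([0.337, 0.804, 0.756]), 'orientation': array([-0.025,  0.455,  0.888, -0.054])}
tray 0.7 [338. 222.] [ 0.463 -0.293  0.   ]
well 0.97 [326. 232.] [ 0.483 -0.244  0.004]
deck 0.62 [342. 198.] [ 0.459 -0.337  0.037]
deck 0.52 [352. 186.] [ 0.442 -0.393  0.037]
post_left 0.96 [369. 204.] [ 0.396 -0.303  0.049]
bolt_mid 0.73 [343. 197.] [ 0.462 -0.385  0.01 ]
bolt_mid 0.41 [315. 315.] [0.467 0.022 0.01 ]
long_bolt 0.63 [318. 319.] [0.462 0.024 0.   ]
short_bolt 0.49 [361. 306.] [ 0.387 -0.022  0.   ]
loose_nut 0.68 [354. 352.] [0.389 0.096 0.   ]
knob_weight 0.82 [326. 183.] [ 0.513 -0.462  0.   ]
gauge_block 0.88 [355. 188.] [ 0.439 -0.448  0.   ]
stop_left 0.51 [337. 206.] [ 0.469 -0.318  0.027]
stop_left 0.45 [359. 239.] [ 0.407 -0.197  0.027]
stop_right 0.37 [291. 224.] [ 0.558 -0.232  0.027]
```

View pics/scene0.png

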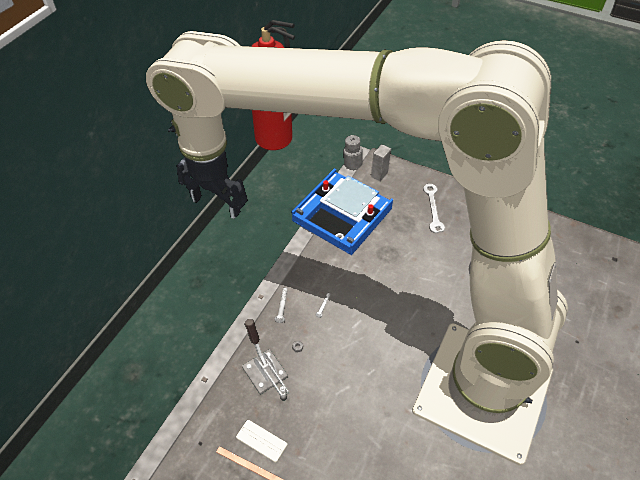

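```bash
python3 - <<'E'
from h import *
p,d=manip.camera('side'); s=p[150:370,230:450]; cv2.imwrite('pics/side1.png',cv2.resize(s[:,:,::-1],(600,600),interpolation=cv2.INTER_CUBIC))
o=manip.get_obs(); print(o['clock'],o['position'],o['ee_rot'],o['ft_force'])
c=cal('wrist');print(c)
p,d=manip.camera('wrist'); cv2.imwrite('pics/w0.png',p[:,:,::-1])
for n in ('scene','side'):
    manip.camera(n);c=cal(n)
    r=manip.trace('long_bolt',n)
    for q in r[:2]:
        m=q['pixels']; ys,xs=np.nonzero(m); pts=np.array([onplane(c,(x,y),.01)[:2] for x,y in zip(xs,ys)])
        cc,w,vt=cv2.PCACompute2(pts.astype(np.float32),None)[0:3]
        print(n,q['p'],q['box'],cc,w,np.degrees(np.arctan2(w[0,1],w[0,0])))
E
```

```text
1.55 [6.25015496e-01 3.10367539e-05 2.45322423e-01] [7.07104774e-01 7.07108788e-01 2.37985293e-05 1.02595190e-05] [ 1.06749868 -0.48800352  0.4086863 ]
{'fx': 371.64829954431775, 'fy': 371.64829954431775, 'cx': 309.56924130442906, 'cy': 238.20940549884682, 'xyz': array([0.62487334, 0.07227315, 0.37516478]), 'orientation': array([-1.43220919e-01,  4.44036925e-04,  1.64640248e-05,  9.89690644e-01])}
scene 0.55 [272.9, 286.2, 284.4, 323.4] [[0.46911648 0.02540964]] [[-0.3636835  0.9315226]
 [ 0.9315226  0.3636835]] 111.32658
side 0.53 [308.4, 297.8, 330.6, 333.0] [[0.45939833 0.02823234]] [[-0.4296301   0.90300494]
 [ 0.90300494  0.4296301 ]] 115.4441
```

The scene view shows the long bolt at about (280,305), the short bolt at (322,305), the tray at (343,210) with red posts at (325,185) and (371,210), and the clamp at (265,370).

View pics/side1.png

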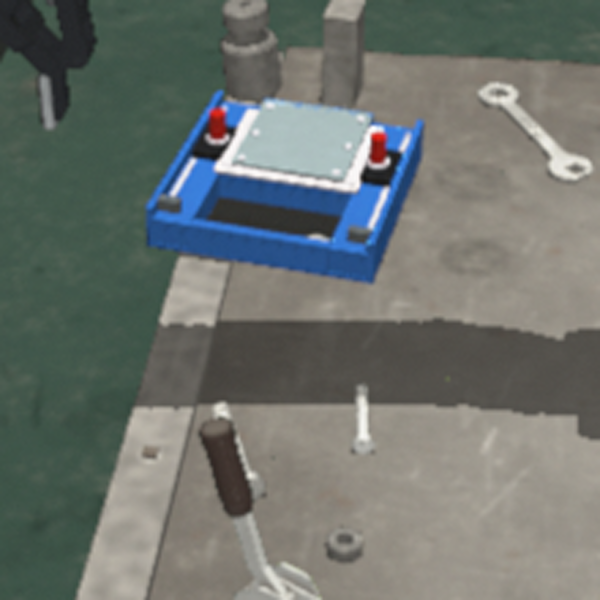

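View pics/w0.png

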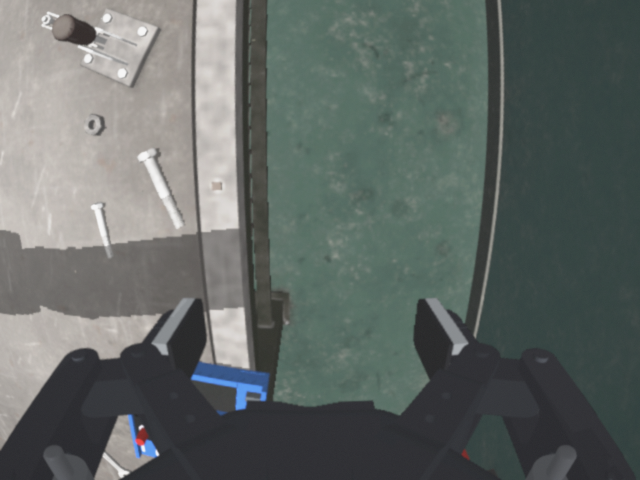

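The side crop shows the tray with the nut in the near +y corner of the well. In the wrist view the bolt's head is at (150,155) and its shank end at (181,227), with the clamp's lever top at (70,30).

```bash
python3 - <<'E'
from h import *
c=cal('wrist');p,d=manip.camera('wrist')
def pt(px):
    r=ray(c,px,True); ax=R.from_quat(c['orientation']).apply([0,0,-1]); z=d[px[1],px[0]]
    return np.round(np.array(c['xyz'])+r*z/(r@ax),3)
for px in [(150,155),(165,190),(178,218),(73,28),(50,20),(107,15),(157,40),(130,85),(95,125)]: print(px,pt(px))
a=onplane(c,(150,155),.012,True);b=onplane(c,(181,227),.006,True);print(a,b,np.degrees(np.arctan2(*(a-b)[1::-1])),np.linalg.norm(a-b))
for t,z in [('bolt_mid',.01),('long_bolt',0),('toggle_clamp',0)]:
    for r in manip.tip_of(t,'wrist')[:1]: print(t,r['p'],r['pixel'],onplane(c,r['pixel'],z,True))
# clamp high points from scene/side depth
for n in ('scene','side'):
    p,d=manip.camera(n);c=cal(n)
    for r in manip.trace('toggle_clamp',n)[:1]:
        ys,xs=np.nonzero(r['pixels']); P=np.array([np.array(c['xyz'])+ray(c,(x,y))*d[y,x] for x,y in zip(xs,ys) if d[y,x]>0])
        for lo in (0,.05,.1,.13):
            q=P[P[:,2]>lo]; 
            if len(q): print(n,lo,np.round(np.percentile(q,[1,99],axis=0),3).tolist())
E
```

```text
(150, 155) [0.463 0.055 0.019]
(165, 190) [0.474 0.017 0.012]
(178, 218) [ 0.486 -0.013  0.01 ]
(73, 28) [0.464 0.156 0.154]
(50, 20) [0.625 0.072 0.375]
(107, 15) [0.411 0.213 0.018]
(157, 40) [0.465 0.178 0.001]
(130, 85) [0.438 0.13  0.012]
(95, 125) [0.386 0.093 0.001]
[0.45970871 0.05452453 0.012     ] [ 0.48697266 -0.02437407  0.006     ] 109.06294109181938 0.08369176000231593
bolt_mid 0.74 [159.9, 187.9] [0.46786531 0.01921752 0.01      ]
long_bolt 0.89 [168.9, 185.6] [0.47442969 0.01988407 0.        ]
```

```bash
python3 -m pendant '[[0.05,-0.4,0.2,0,0,-0.3,1],[0.1,-1.0,0.5,0,0,-0.8,1],[0.2,-1.7,1.0,0,0,-1.3,1],[0.3,-2.4,1.6,0,0,-1.9,1],[0.34,-2.9,2.1,0,0,-2.3,1],[0.34,-3.06,2.4,0,0,-2.38,0.6],[0.34,-3.06,2.5,0,0,-2.38,0],[0.34,-3.06,2.5,0,0,-2.38,0],[0.34,-3.06,2.5,0,0,-2.38,0],[0.34,-3.06,2.5,0,0,-2.38,0]]'
python3 - <<'E'
from h import *
o=manip.get_obs();print(o['position'],R.from_quat(o['ee_rot']).as_matrix().round(3).tolist(),o['grip_width'])
c=cal('wrist');p,d=manip.camera('wrist'); cv2.imwrite('pics/w1.png',p[:,:,::-1])
for t,z in [('bolt_mid',.01),('long_bolt',0)]:
    for r in manip.tip_of(t,'wrist')[:1]: print(t,r['p'],r['pixel'],onplane(c,r['pixel'],z,True))
for q in manip.trace('long_bolt','wrist')[:1]:
    ys,xs=np.nonzero(q['pixels']); pts=np.array([onplane(c,(x,y),.01,True)[:2] for x,y in zip(xs,ys)],np.float32)
    rr=cv2.minAreaRect(pts*1000);w=cv2.PCACompute2(pts,None)[1]; print(q['p'],q['box'],rr,np.degrees(np.arctan2(w[0,1],w[0,0])))
E
```

```text
clock: 3.45
position: [0.4727, 0.0171, 0.1208]
ee_rot: [0.581, 0.814, 0.0, 0.0]
ft_force: [-0.1, 0.5, 0.4]
grip_width: 0.502
grasp_force: 0.0
[0.47267855 0.0170614  0.12076925] [[-0.326, 0.945, 0.001], [0.945, 0.326, 0.0], [-0.0, 0.001, -1.0]] 0.502437631745529
bolt_mid 0.74 [305.2, 238.9] [0.46945034 0.01672139 0.01      ]
long_bolt 0.71 [310.6, 231.6] [0.47215417 0.02014199 0.        ]
0.62 [285.3, 171.0, 319.3, 299.8] ((468.0350036621094, 17.593055725097656), (22.79753875732422, 89.1852798461914), 18.943641662597656) 111.484344
```

View pics/w1.png

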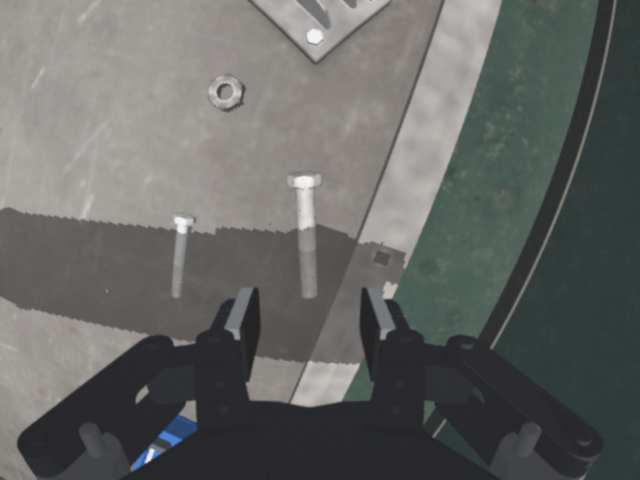

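The bolt runs nearly straight between the half-open fingers, from head (304,178) to shank end (310,297). I'll go down and grip.

```bash
python3 -m pendant '[[0.01,-0.07,0.6,0,0,-0.25,0],[0.02,-0.07,1.2,0,0,-0.25,0],[0.02,-0.07,1.7,0,0,-0.25,0],[0.02,-0.07,2.0,0,0,-0.25,0],[0.02,-0.07,2.08,0,0,-0.25,0],[0.02,-0.07,2.08,0,0,-0.25,-0.5],[0.02,-0.07,2.08,0,0,-0.25,-1],[0.02,-0.07,2.08,0,0,-0.25,-1],[0.02,-0.07,2.08,0,0,-0.25,-1],[0.02,-0.07,2.08,0,0,-0.25,-1]]' 50
```

```text
clock: 4.9
position: [0.4692, 0.0169, 0.0171]
ee_rot: [0.566, 0.824, 0.001, 0.001]
ft_force: [-0.3, -0.2, 7.1]
grip_width: 0.106
grasp_force: 49.3
```

```bash
python3 -m pendant '[[0,0,-0.5,0,0,0,-1],[0,0,-1.4,0,0,0,-1],[-0.2,-0.1,-2.4,0,0,-0.6,-1],[-0.9,-0.3,-3.2,0,0,-1.8,-1],[-1.8,-0.6,-3.66,0,0,-3.0,-1],[-2.8,-0.95,-3.66,0,0,-4.2,-1],[-3.6,-1.2,-3.66,0,0,-5.4,-1],[-4.0,-1.35,-3.66,0,0,-6.6,-1],[-4.12,-1.39,-3.66,0,0,-7.56,-1],[-4.12,-1.39,-3.66,0,0,-7.56,-1]]'
python3 - <<'E'
from h import *
o=manip.get_obs();print(o['position'],R.from_quat(o['ee_rot']).as_matrix().round(3).tolist(),o['grip_width'])
c=cal('wrist');p,d=manip.camera('wrist'); cv2.imwrite('pics/w2.png',p[:,:,::-1])
for t,z in [('tray',0),('well',.004),('deck',.037),('post_left',.049),('post_right',.049),('stop_left',.027),('stop_right',.027),('cover',.028),('bolt_mid',.2)]:
    for r in manip.tip_of(t,'wrist')[:1]: print(t,round(r['p'],2),np.round(r['pixel']),np.round(onplane(c,r['pixel'],z,True),4))
E
```

```text
clock: 6.15
position: [0.4771, -0.2008, 0.199]
ee_rot: [0.075, 0.997, 0.0, -0.0]
ft_force: [-0.6, 0.1, -1.1]
grip_width: 0.101
grasp_force: 49.2
[ 0.47705527 -0.20081669  0.19900294] [[-0.989, 0.149, -0.001], [0.149, 0.989, 0.0], [0.001, 0.0, -1.0]] 0.10134442725331796
tray 0.75 [209. 216.] [ 0.4663 -0.2939  0.    ]
well 0.58 [265. 221.] [ 0.4778 -0.2416  0.004 ]
deck 0.72 [156. 231.] [ 0.4641 -0.3326  0.037 ]
post_right 0.79 [180. 308.] [ 0.5329 -0.3245  0.049 ]
stop_left 0.47 [295. 133.] [ 0.4045 -0.2015  0.027 ]
cover 0.67 [ 59. 225.] [ 0.4424 -0.4456  0.028 ]
bolt_mid 0.58 [308. 307.] [ 0.4704 -0.2002  0.2   ]
```

View pics/w2.png

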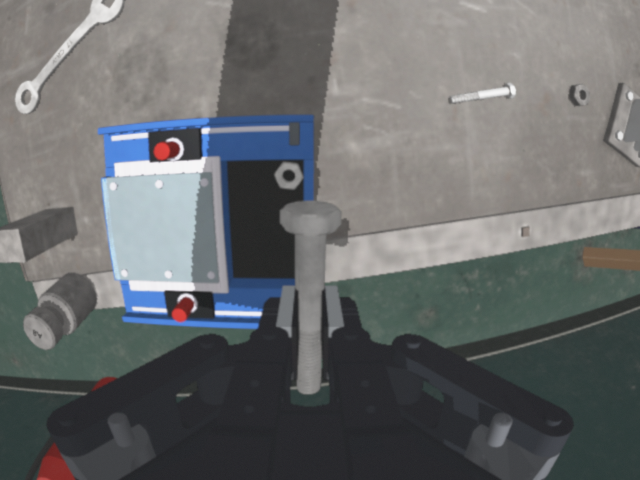

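```bash
cat > fit.py <<'E'
from h import *
def fit(c,L):
    W=np.array([onplane(c,px,z,True)[:2] for px,_,z in L]);T=np.array([t for _,t,_ in L])/1000.
    wm,tm=W.mean(0),T.mean(0); H=(T-tm).T@(W-wm); a=np.arctan2(H[0,1]-H[1,0],H[0,0]+H[1,1])
    Q=np.array([[np.cos(a),-np.sin(a)],[np.sin(a),np.cos(a)]]); o=wm-Q@tm
    print('tray',o.round(4),np.degrees(a).round(2),'resid mm',((W-(T@Q.T+o))*1000).round(1).tolist()); return o,Q
E
python3 - <<'E'
from fit import *
c=cal('wrist')
o,Q=fit(c,[((288,176),(77,41),.014),((294,133),(83,77),.037),((227,161),(22,56),.028),((233,277),(22,-56),.028),((313,117),(98,92),.038),((103,130),(-88,92),.038),((126,320),(-88,-92),.038)])
for px in [(162,151),(180,313)]: print('post',((onplane(c,px,.062,True)[:2]-o)@Q*1000).round(1))
print('deck front',((onplane(c,(214,172),.037,True)[:2]-o)@Q*1000).round(1),'cover front',[((onplane(c,p,.032,True)[:2]-o)@Q*1000).round(1) for p in [(219,157),(228,291)]])
P=manip.get_obs()['position'][:2]
print('TCP',(P-o)@Q*1000)
for t in [(44,-4),(-10,0)]: print(t,o+Q@np.array(t)/1000)
E
```

```text
tray [ 0.4692 -0.2921] 81.88 resid mm [[1.1, -3.1], [0.5, -2.5], [1.7, 2.6], [-8.5, 3.1], [3.0, -3.1], [3.2, 2.8], [-1.0, 0.3]]
post [-18.3  67.3]
post [-17.9 -66.9]
deck front [15.6 46.9] cover front [array([19.1, 58.6]), array([ 19.1, -59.1])]
TCP [92.10812086  4.75526534]
(44, -4) [ 0.47938841 -0.24909262]
(-10, 0) [ 0.46779772 -0.30198549]
```

The bolt is held along the tool's x, centred in the pads, and the tray below is clear. I'll lower it into the well.

```bash
python3 -m pendant '[[-0.1,-0.4,0.3,0,0,0,-1],[-0.2,-0.84,0.8,0,0,-0.05,-1],[-0.2,-0.84,1.4,0,0,-0.05,-1],[-0.2,-0.84,2.0,0,0,-0.05,-1],[-0.2,-0.84,2.5,0,0,-0.05,-1],[-0.2,-0.84,2.9,0,0,-0.05,-1],[-0.2,-0.84,3.2,0,0,-0.05,-1],[-0.2,-0.84,3.4,0,0,-0.05,-1],[-0.2,-0.84,3.53,0,0,-0.05,-1],[-0.2,-0.84,3.53,0,0,-0.05,-1]]'
```

```text
clock: 7.9
position: [0.4812, -0.2434, 0.0227]
ee_rot: [0.07, 0.998, 0.0, -0.0]
ft_force: [0.1, 0.3, -1.2]
grip_width: 0.11
grasp_force: 49.2
```

Now a slight opening, then up.

```bash
python3 -m pendant '[[0,0,0.03,0,0,0,-1],[0,0,0.03,0,0,0,-0.7],[0,0,0.03,0,0,0,-0.5],[0,0,0.03,0,0,0,-0.5],[0,0,-0.1,0,0,0,-0.5],[0,0,-0.6,0,0,0,-0.5],[0,0,-1.4,0,0,0,-0.5],[0,0,-2.2,0,0,0,-0.5],[0,0,-2.8,0,0,0,-1],[0,0,-2.8,0,0,0,-1]]'
python3 - <<'E'
from h import *
o=manip.get_obs();print(o['position'],o['ft_force'])
c=cal('wrist');p,d=manip.camera('wrist'); cv2.imwrite('pics/w3.png',p[:,:,::-1])
E
```

```text
clock: 9.15
position: [0.4825, -0.244, 0.1658]
ee_rot: [0.07, 0.998, -0.001, 0.002]
ft_force: [0.0, 0.2, -0.2]
grip_width: 0.002
grasp_force: 0.0
[ 0.48252999 -0.24399157  0.16583706] [ 0.01253892  0.15697229 -0.23645643]
```

View pics/w3.png

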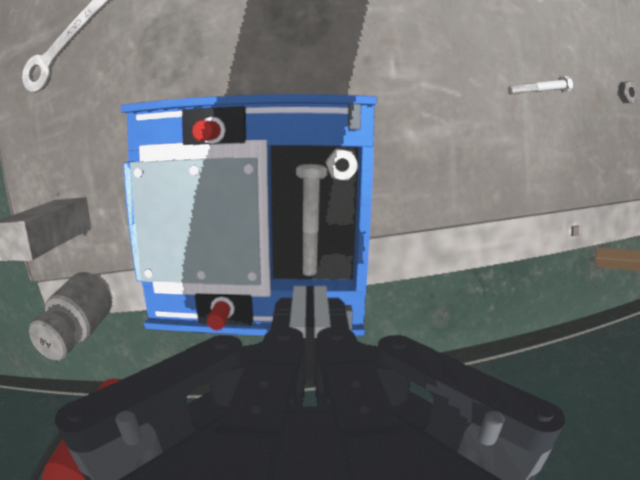

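The bolt lies freely in the well, from head (311,170) to end (310,275), clear of the nut. Next are the posts, at (206,129) and (217,315).

```bash
python3 - <<'E'
from fit import *
c=cal('wrist');o,Q=fit(c,[((342,165),(77,41),.014),((272,147),(22,56),.028),((355,147),(90,56),.028),((376,97),(98,92),.038),((123,106),(-88,92),.038),((147,328),(-88,-92),.038)])
for t in ('post_left','post_right','bolt_mid'):
    for r in manip.tip_of(t,'wrist')[:2]:
        print(t,r['p'],r['pixel'],((onplane(c,r['pixel'],.014 if t[0]=='b' else .049,True)[:2]-o)@Q*1000).round(1))
P=manip.get_obs()['position'][:2];print('TCP',((P-o)@Q*1000).round(1))
E
```

```text
tray [ 0.4683 -0.2943] 81.64 resid mm [[-0.3, -0.7], [1.2, 3.0], [-0.5, -5.8], [0.6, -1.2], [0.9, 2.3], [-1.9, 2.5]]
post_left 0.78 [204.3, 129.3] [-18.4  69.3]
post_left 0.46 [313.3, 213.3] [54.6 11.5]
post_right 0.94 [219.4, 317.1] [-16.2 -69.1]
post_right 0.67 [313.4, 215.1] [54.6 10.3]
bolt_mid 0.88 [310.4, 221.5] [52.7 -2.9]
TCP [52.4 -4.8]
```

```bash
python3 -m pendant '[[0.2,-0.3,0,0,0,0,-1],[0.6,-0.8,0,0,0,0,-1],[1.0,-1.4,0.2,0,0,0,-1],[1.4,-1.9,0.5,0,0,0,-1],[1.46,-2.0,0.9,0,0,0,-1],[1.46,-2.0,1.4,0,0,0,-1],[1.46,-2.0,1.8,0,0,0,-1],[1.46,-2.0,2.1,0,0,0,-1],[1.46,-2.0,2.16,0,0,0,-1],[1.46,-2.0,2.16,0,0,0,-1]]'
python3 - <<'E'
from h import *
c=cal('wrist');p,d=manip.camera('wrist'); cv2.imwrite('pics/w4.png',p[:,:,::-1])
E
```

```text
clock: 10.6
position: [0.3948, -0.3325, 0.0551]
ee_rot: [0.071, 0.998, -0.0, 0.0]
ft_force: [-0.6, -0.5, -0.2]
grip_width: 0.001
grasp_force: 0.0
```

View pics/w4.png

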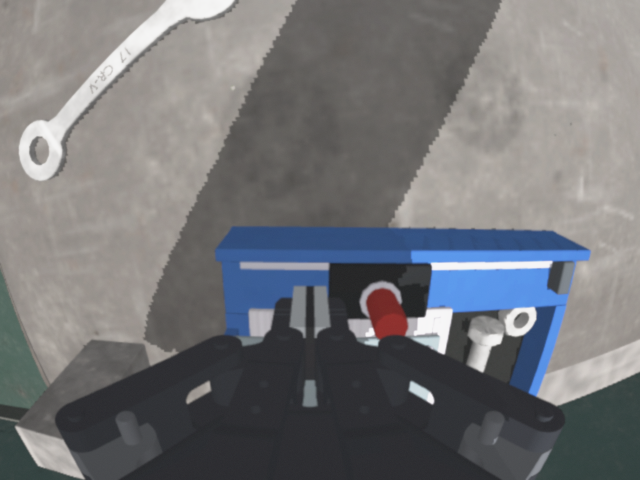

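The post is just ahead of the finger, with its top at (390,315), and the row is clear. I'll advance gently.

```bash
python3 -m pendant '[[0,0.03,-0.08,0,0,0,-1],[0,0.07,-0.08,0,0,0,-1],[0,0.1,-0.08,0,0,0,-1],[0,0.13,-0.08,0,0,0,-1],[0,0.16,-0.08,0,0,0,-1],[0,0.19,-0.08,0,0,0,-1],[0,0.22,-0.08,0,0,0,-1],[0,0.25,-0.08,0,0,0,-1],[0,0.28,-0.08,0,0,0,-1],[0,0.28,-0.08,0,0,0,-1]]'
python3 - <<'E'
from fit import *
manip.camera('scene');
o=np.array([.4683,-.2943]);a=np.radians(81.64);Q=np.array([[np.cos(a),-np.sin(a)],[np.sin(a),np.cos(a)]])
s=manip.get_obs();print(((s['position'][:2]-o)@Q*1000).round(1),s['ft_force'])
E
```

```text
clock: 11.9
position: [0.3968, -0.3182, 0.0588]
ee_rot: [0.07, 0.998, 0.0, 0.0]
ft_force: [0.2, -0.7, -0.7]
grip_width: 0.002
grasp_force: 0.4
[-34.   67.2] [-0.71851475 -0.51648459 -0.59360888]
```

```bash
python3 -m pendant '[[0,0.02,0,0,0,0,-1],[0,0.04,0,0,0,0,-1],[0,0.06,0,0,0,0,-1],[0,0.08,0,0,0,0,-1],[0,0.1,0,0,0,0,-1],[0,0.12,0,0,0,0,-1],[0,0.14,0,0,0,0,-1],[0,0.16,0,0,0,0,-1],[0,0.18,0,0,0,0,-1],[0,0.2,0,0,0,0,-1]]'
python3 - <<'E'
from fit import *
c=cal('wrist');p,d=manip.camera('wrist'); cv2.imwrite('pics/w5.png',p[:,:,::-1])
E
```

```text
clock: 13.2
position: [0.3979, -0.3091, 0.0589]
ee_rot: [0.071, 0.997, -0.0, 0.0]
ft_force: [-2.0, -7.1, -1.4]
grip_width: 0.0
grasp_force: 3.5
```

View pics/w5.png

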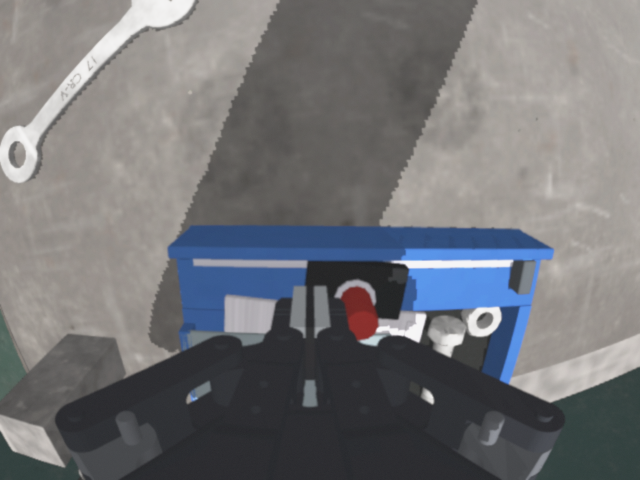

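The finger is now against the red post (357,313), with the shoe slightly askew. The force is 7 N.

```bash
cat > st.py <<'E'
from fit import *
o=np.array([.4683,-.2943]);a=np.radians(81.64);Q=np.array([[np.cos(a),-np.sin(a)],[np.sin(a),np.cos(a)]])
manip.camera('wrist');c=cal('wrist')
def T(px,z): return ((onplane(c,px,z,True)[:2]-o)@Q*1000).round(1)
for t in ('post_left','post_right','stop_left','stop_right'):
    for r in manip.tip_of(t,'wrist')[:1]: print(t,round(r['p'],2),T(r['pixel'],.049 if t[0]=='p' else .027))
s=manip.get_obs();print('TCP',((s['position'][:2]-o)@Q*1000).round(1),'F',(s['ft_force'][:2]@Q).round(1),s['clock'])
E
python3 st.py
```

```text
post_left 0.77 [-5.3 67.3]
stop_left 0.96 [82.2 75.4]
TCP [-24.9  67.4] F [-6.1  1.8] 13.5
```

```bash
python3 -m pendant '[[0,-0.1,-0.1,0,0,0,-1],[0,-0.15,-0.6,0,0,0,-1],[-0.7,-0.35,-0.7,0,0,0,-1],[-1.5,-0.4,-0.7,0,0,0,-1],[-2.3,-0.4,-0.7,0,0,0,-1],[-2.7,-0.4,-0.6,0,0,0,-1],[-2.7,-0.4,-0.2,0,0,0,-1],[-2.7,-0.4,0,0,0,0,-1],[-2.7,-0.35,0,0,0,0,-1],[-2.7,-0.3,0,0,0,0,-1]]'; python3 st.py
```

```text
clock: 14.75
position: [0.5294, -0.3424, 0.0593]
ee_rot: [0.071, 0.997, -0.0, 0.0]
ft_force: [-1.4, -4.3, -2.0]
grip_width: 0.002
grasp_force: 2.2
post_right 0.69 [-18.6 -68.7]
stop_left 0.89 [82.3 76.5]
stop_right 0.68 [ 83.9 -77.9]
TCP [-38.6 -68. ] F [-0.6 -0.3] 15.0
```

```bash
python3 -m pendant '[[0,0.04,0,0,0,0,-1],[0,0.08,0,0,0,0,-1],[0,0.12,0,0,0,0,-1],[0,0.16,0,0,0,0,-1],[0,0.2,0,0,0,0,-1],[0,0.24,0,0,0,0,-1],[0,0.28,0,0,0,0,-1],[0,0.32,0,0,0,0,-1],[0,0.35,0,0,0,0,-1],[0,0.35,0,0,0,0,-1]]'; python3 st.py
```

```text
clock: 16.25
position: [0.5322, -0.3243, 0.0586]
ee_rot: [0.07, 0.998, 0.0, -0.0]
ft_force: [1.3, -2.5, 0.3]
grip_width: 0.002
grasp_force: 0.8
post_right 0.68 [ -0.4 -67.2]
stop_left 0.91 [83.  76.6]
stop_right 0.96 [ 85.2 -77.7]
TCP [-20.5 -67.3] F [-0.6  0.3] 16.5
```

```bash
python3 -m pendant '[[0,-0.1,-0.1,0,0,0,-1],[0,-0.15,-0.6,0,0,0,-1],[0.7,-0.2,-0.7,0,0,0,-1],[1.5,-0.25,-0.7,0,0,0,-1],[2.3,-0.25,-0.7,0,0,0,-1],[2.7,-0.25,-0.6,0,0,0,-1],[2.7,-0.25,-0.2,0,0,0,-1],[2.7,-0.2,0,0,0,0,-1],[2.7,-0.14,0,0,0,0,-1],[2.7,-0.08,0,0,0,0,-1]]'; python3 st.py
```

```text
clock: 17.75
position: [0.3984, -0.31, 0.0592]
ee_rot: [0.07, 0.998, -0.0, 0.0]
ft_force: [0.2, -1.3, -0.8]
grip_width: 0.002
grasp_force: 0.7
stop_left 0.97 [82.2 76.6]
TCP [-25.6  66.9] F [-0.2 -0.7] 18.0
```

```bash
python3 -m pendant '[[0,0.04,0,0,0,0,-1],[0,0.08,0,0,0,0,-1],[0,0.12,0,0,0,0,-1],[0,0.15,0,0,0,0,-1],[0,0.18,0,0,0,0,-1],[0,0.21,0,0,0,0,-1],[0,0.24,0,0,0,0,-1],[0,0.27,0,0,0,0,-1],[0,0.3,0,0,0,0,-1],[0,0.3,0,0,0,0,-1]]'; python3 st.py
```

```text
clock: 19.25
position: [0.4, -0.2955, 0.059]
ee_rot: [0.071, 0.998, -0.0, 0.0]
ft_force: [-1.0, -5.6, 3.9]
grip_width: 0.002
grasp_force: 2.9
post_left 0.91 [ 9.1 67.5]
stop_left 0.85 [83.3 76. ]
stop_right 0.56 [82.1 75.8]
TCP [-11.1  67.4] F [-5.6  0.9] 19.5
```

```bash
python3 -m pendant '[[0,-0.1,-0.1,0,0,0,-1],[0,-0.2,-0.6,0,0,0,-1],[-0.7,-0.35,-0.7,0,0,0,-1],[-1.5,-0.35,-0.7,0,0,0,-1],[-2.3,-0.35,-0.7,0,0,0,-1],[-2.7,-0.35,-0.6,0,0,0,-1],[-2.7,-0.35,-0.2,0,0,0,-1],[-2.7,-0.3,0,0,0,0,-1],[-2.7,-0.24,0,0,0,0,-1],[-2.7,-0.18,0,0,0,0,-1]]' && python3 -m pendant '[[0,0.04,0,0,0,0,-1],[0,0.08,0,0,0,0,-1],[0,0.12,0,0,0,0,-1],[0,0.16,0,0,0,0,-1],[0,0.2,0,0,0,0,-1],[0,0.24,0,0,0,0,-1],[0,0.28,0,0,0,0,-1],[0,0.3,0,0,0,0,-1],[0,0.32,0,0,0,0,-1],[0,0.32,0,0,0,0,-1]]'; python3 st.py
```

```text
clock: 20.75
position: [0.5319, -0.3231, 0.0591]
ee_rot: [0.071, 0.997, -0.0, -0.0]
ft_force: [-0.6, -1.7, -1.0]
grip_width: -0.002
grasp_force: 0.7
clock: 22.0
position: [0.535, -0.3078, 0.0592]
ee_rot: [0.071, 0.998, -0.001, 0.001]
ft_force: [1.6, -5.3, 3.8]
grip_width: 0.001
grasp_force: 2.8
post_left 0.66 [38.2 -3. ]
post_right 0.77 [ 16.1 -68.8]
stop_right 0.73 [ 82.1 -77.9]
TCP [ -3.6 -68. ] F [-5.9 -0.9] 22.25
```

```bash
python3 -m pendant '[[0,-0.1,-0.1,0,0,0,-1],[0,-0.2,-0.6,0,0,0,-1],[0.7,-0.3,-0.7,0,0,0,-1],[1.5,-0.3,-0.7,0,0,0,-1],[2.3,-0.3,-0.7,0,0,0,-1],[2.7,-0.3,-0.6,0,0,0,-1],[2.7,-0.3,-0.2,0,0,0,-1],[2.7,-0.27,0,0,0,0,-1],[2.7,-0.22,0,0,0,0,-1],[2.7,-0.16,0,0,0,0,-1]]' && python3 -m pendant '[[0,0.04,0,0,0,0,-1],[0,0.08,0,0,0,0,-1],[0,0.12,0,0,0,0,-1],[0,0.16,0,0,0,0,-1],[0,0.2,0,0,0,0,-1],[0,0.24,0,0,0,0,-1],[0,0.28,0,0,0,0,-1],[0,0.3,0,0,0,0,-1],[0,0.32,0,0,0,0,-1],[0,0.32,0,0,0,0,-1]]'; python3 st.py
```

```text
clock: 23.5
position: [0.4002, -0.2959, 0.0591]
ee_rot: [0.07, 0.998, -0.0, 0.0]
ft_force: [-0.1, -2.5, -0.7]
grip_width: 0.001
grasp_force: 0.7
clock: 24.75
position: [0.4022, -0.2801, 0.0587]
ee_rot: [0.07, 0.998, 0.0, -0.0]
ft_force: [-2.4, -3.7, 1.5]
grip_width: -0.0
grasp_force: 1.7
post_left 0.77 [25.9 65.5]
stop_left 0.57 [83.1 75.2]
TCP [ 4.5 67.5] F [-2.4  0.8] 25.0
```

```bash
python3 -m pendant '[[0,-0.1,-0.1,0,0,0,-1],[0,-0.2,-0.6,0,0,0,-1],[-0.7,-0.3,-0.7,0,0,0,-1],[-1.5,-0.3,-0.7,0,0,0,-1],[-2.3,-0.3,-0.7,0,0,0,-1],[-2.7,-0.3,-0.6,0,0,0,-1],[-2.7,-0.3,-0.2,0,0,0,-1],[-2.7,-0.27,0,0,0,0,-1],[-2.7,-0.22,0,0,0,0,-1],[-2.7,-0.16,0,0,0,0,-1]]' && python3 -m pendant '[[0,0.04,0,0,0,0,-1],[0,0.08,0,0,0,0,-1],[0,0.12,0,0,0,0,-1],[0,0.16,0,0,0,0,-1],[0,0.2,0,0,0,0,-1],[0,0.24,0,0,0,0,-1],[0,0.28,0,0,0,0,-1],[0,0.3,0,0,0,0,-1],[0,0.32,0,0,0,0,-1],[0,0.32,0,0,0,0,-1]]'; python3 st.py
```

```text
clock: 26.25
position: [0.5342, -0.3075, 0.0592]
ee_rot: [0.071, 0.997, -0.0, 0.0]
ft_force: [-0.3, -1.7, 0.0]
grip_width: -0.001
grasp_force: 0.7
clock: 27.5
position: [0.5372, -0.2915, 0.0591]
ee_rot: [0.071, 0.998, -0.0, 0.0]
ft_force: [0.6, -5.7, 4.3]
grip_width: -0.001
grasp_force: 2.5
post_right 0.86 [ 32.7 -69.7]
stop_right 0.9 [ 81.6 -76.8]
TCP [ 12.7 -67.7] F [-4.6 -0.7] 27.75
```

```bash
python3 -m pendant '[[0,-0.1,-0.1,0,0,0,-1],[0,-0.2,-0.6,0,0,0,-1],[0.7,-0.3,-0.7,0,0,0,-1],[1.5,-0.3,-0.7,0,0,0,-1],[2.3,-0.3,-0.7,0,0,0,-1],[2.7,-0.3,-0.6,0,0,0,-1],[2.7,-0.3,-0.2,0,0,0,-1],[2.7,-0.27,0,0,0,0,-1],[2.7,-0.22,0,0,0,0,-1],[2.7,-0.16,0,0,0,0,-1]]'; python3 st.py
```

```text
clock: 29.0
position: [0.4025, -0.2801, 0.059]
ee_rot: [0.07, 0.998, -0.0, -0.0]
ft_force: [-0.3, -1.7, -0.7]
grip_width: -0.004
grasp_force: 0.8
post_left 0.57 [26.2 66.7]
post_right 0.48 [25.1 67.3]
stop_left 0.92 [84.5 76.9]
TCP [ 4.4 67. ] F [0.3 0.8] 29.25
```

Left is at about 25 and right at about 33. I'll push left to about 41.

```bash
python3 -m pendant '[[0,0.04,0,0,0,0,-1],[0,0.08,0,0,0,0,-1],[0,0.12,0,0,0,0,-1],[0,0.16,0,0,0,0,-1],[0,0.2,0,0,0,0,-1],[0,0.24,0,0,0,0,-1],[0,0.28,0,0,0,0,-1],[0,0.3,0,0,0,0,-1],[0,0.32,0,0,0,0,-1],[0,0.32,0,0,0,0,-1]]' && python3 -m pendant '[[0,-0.1,-0.1,0,0,0,-1],[0,-0.2,-0.6,0,0,0,-1],[-0.7,-0.3,-0.7,0,0,0,-1],[-1.5,-0.3,-0.7,0,0,0,-1],[-2.3,-0.3,-0.7,0,0,0,-1],[-2.7,-0.3,-0.6,0,0,0,-1],[-2.7,-0.3,-0.2,0,0,0,-1],[-2.7,-0.27,0,0,0,0,-1],[-2.7,-0.22,0,0,0,0,-1],[-2.7,-0.16,0,0,0,0,-1]]'; python3 st.py
```

```text
clock: 30.5
position: [0.4044, -0.2642, 0.0587]
ee_rot: [0.07, 0.998, 0.0, -0.0]
ft_force: [-0.6, -3.7, 3.6]
grip_width: 0.001
grasp_force: 2.0
clock: 31.75
position: [0.5366, -0.2914, 0.0592]
ee_rot: [0.071, 0.997, -0.0, 0.0]
ft_force: [-0.6, -1.8, -1.4]
grip_width: 0.003
grasp_force: 0.8
post_right 0.73 [ 32.4 -70.9]
stop_right 0.8 [ 82.4 -77.7]
TCP [ 13.1 -67.8] F [-0.6  0.6] 32.0
```

```bash
python3 -m pendant '[[0,0.04,0,0,0,0,-1],[0,0.08,0,0,0,0,-1],[0,0.12,0,0,0,0,-1],[0,0.15,0,0,0,0,-1],[0,0.18,0,0,0,0,-1],[0,0.21,0,0,0,0,-1],[0,0.24,0,0,0,0,-1],[0,0.27,0,0,0,0,-1],[0,0.29,0,0,0,0,-1],[0,0.29,0,0,0,0,-1]]' && python3 -m pendant '[[0,-0.1,-0.1,0,0,0,-1],[0,-0.2,-0.6,0,0,0,-1],[0.7,-0.26,-0.7,0,0,0,-1],[1.5,-0.26,-0.7,0,0,0,-1],[2.3,-0.26,-0.7,0,0,0,-1],[2.7,-0.26,-0.6,0,0,0,-1],[2.7,-0.26,-0.2,0,0,0,-1],[2.7,-0.24,0,0,0,0,-1],[2.7,-0.18,0,0,0,0,-1],[2.7,-0.14,0,0,0,0,-1]]'; python3 st.py
```

```text
clock: 33.25
position: [0.5392, -0.2767, 0.0588]
ee_rot: [0.07, 0.998, 0.0, 0.0]
ft_force: [0.6, -4.0, 3.1]
grip_width: -0.002
grasp_force: 2.1
clock: 34.5
position: [0.4048, -0.2646, 0.0591]
ee_rot: [0.07, 0.998, -0.0, 0.0]
ft_force: [-0.2, -1.9, -1.2]
grip_width: 0.004
grasp_force: 0.8
post_left 0.86 [40.4 67.5]
stop_left 0.58 [82.3 75. ]
stop_right 0.48 [43.5 56.5]
TCP [19.9 67.2] F [-0.7  0.8] 34.75
```

```bash
python3 -m pendant '[[0,0.04,0,0,0,0,-1],[0,0.08,0,0,0,0,-1],[0,0.12,0,0,0,0,-1],[0,0.14,0,0,0,0,-1],[0,0.16,0,0,0,0,-1],[0,0.18,0,0,0,0,-1],[0,0.2,0,0,0,0,-1],[0,0.22,0,0,0,0,-1],[0,0.23,0,0,0,0,-1],[0,0.23,0,0,0,0,-1]]' && python3 -m pendant '[[0,-0.1,-0.1,0,0,0,-1],[0,-0.2,-0.6,0,0,0,-1],[-0.7,-0.22,-0.7,0,0,0,-1],[-1.5,-0.22,-0.7,0,0,0,-1],[-2.3,-0.22,-0.7,0,0,0,-1],[-2.7,-0.22,-0.6,0,0,0,-1],[-2.7,-0.22,-0.2,0,0,0,-1],[-2.7,-0.2,0,0,0,0,-1],[-2.7,-0.14,0,0,0,0,-1],[-2.7,-0.1,0,0,0,0,-1]]'; python3 st.py
```

```text
clock: 36.0
position: [0.4061, -0.2535, 0.0589]
ee_rot: [0.07, 0.998, -0.0, 0.0]
ft_force: [-0.2, -4.0, 3.5]
grip_width: -0.001
grasp_force: 2.2
clock: 37.25
position: [0.5388, -0.2772, 0.0593]
ee_rot: [0.071, 0.998, 0.0, 0.0]
ft_force: [-1.0, -1.0, -0.2]
grip_width: -0.001
grasp_force: 0.2
post_right 0.84 [ 47.3 -68.6]
stop_left 0.73 [48.8  0.4]
stop_right 0.61 [ 82.6 -77.4]
TCP [ 26.9 -67.7] F [ 1.  -1.1] 37.5
```

```bash
python3 -m pendant '[[0,0.04,0,0,0,0,-1],[0,0.07,0,0,0,0,-1],[0,0.09,0,0,0,0,-1],[0,0.11,0,0,0,0,-1],[0,0.12,0,0,0,0,-1],[0,0.13,0,0,0,0,-1],[0,0.14,0,0,0,0,-1],[0,0.15,0,0,0,0,-1],[0,0.16,0,0,0,0,-1],[0,0.16,0,0,0,0,-1]]'; python3 st.py
```

```text
clock: 38.75
position: [0.5401, -0.2706, 0.0591]
ee_rot: [0.071, 0.997, -0.001, 0.0]
ft_force: [-2.2, -7.9, 3.9]
grip_width: -0.0
grasp_force: 3.8
post_right 0.7 [ 55.3 -70.7]
stop_left 0.36 [51.9 -0.9]
stop_right 0.82 [ 83.2 -78. ]
TCP [ 33.9 -67.6] F [-6.6 -0.2] 39.0
```

```bash
python3 -m pendant '[[0,-0.1,-0.1,0,0,0,-1],[0,-0.2,-0.6,0,0,0,-1],[0.7,-0.22,-0.7,0,0,0,-1],[1.5,-0.22,-0.7,0,0,0,-1],[2.3,-0.22,-0.7,0,0,0,-1],[2.7,-0.22,-0.6,0,0,0,-1],[2.7,-0.22,-0.2,0,0,0,-1],[2.7,-0.2,0,0,0,0,-1],[2.7,-0.12,0,0,0,0,-1],[2.7,-0.06,0,0,0,0,-1]]' && python3 -m pendant '[[0,0.02,0,0,0,0,-1],[0,0.03,0,0,0,0,-1],[0,0.04,0,0,0,0,-1],[0,0.05,0,0,0,0,-1],[0,0.06,0,0,0,0,-1],[0,0.065,0,0,0,0,-1],[0,0.07,0,0,0,0,-1],[0,0.07,0,0,0,0,-1],[0,0.07,0,0,0,0,-1],[0,0.07,0,0,0,0,-1]]'; python3 st.py
```

```text
clock: 40.25
position: [0.4065, -0.2531, 0.0591]
ee_rot: [0.07, 0.998, 0.0, 0.0]
ft_force: [0.0, -2.0, -0.9]
grip_width: 0.0
grasp_force: 0.8
clock: 41.5
position: [0.4067, -0.2503, 0.059]
ee_rot: [0.071, 0.998, -0.0, 0.0]
ft_force: [0.0, -5.1, 2.2]
grip_width: 0.0
grasp_force: 2.6
post_left 0.94 [53.8 67.8]
stop_left 0.83 [82.6 76.1]
stop_right 0.31 [-41.8  -8.9]
TCP [34.6 67.4] F [-4.7 -1.7] 41.75
```

```bash
python3 -m pendant '[[0,0.005,0,0,0,0,-1],[0,0.01,0,0,0,0,-1],[0,0.015,0,0,0,0,-1],[0,0.02,0,0,0,0,-1],[0,0.025,0,0,0,0,-1],[0,0.03,0,0,0,0,-1],[0,0.03,0,0,0,0,-1],[0,0.03,0,0,0,0,-1],[0,0.03,0,0,0,0,-1],[0,0.03,0,0,0,0,-1]]'; python3 st.py
```

```text
clock: 43.0
position: [0.4067, -0.25, 0.0591]
ee_rot: [0.071, 0.997, -0.001, 0.0]
ft_force: [0.1, -10.1, 1.6]
grip_width: -0.004
grasp_force: 5.0
post_left 0.97 [54.6 67.9]
stop_left 0.63 [83.8 76.1]
TCP [34.9 67.4] F [-9.9 -1. ] 43.25
```

```bash
python3 -m pendant '[[0,-0.1,-0.1,0,0,0,-1],[0,-0.2,-0.6,0,0,0,-1],[-0.7,-0.22,-0.7,0,0,0,-1],[-1.5,-0.22,-0.7,0,0,0,-1],[-2.3,-0.22,-0.7,0,0,0,-1],[-2.7,-0.22,-0.6,0,0,0,-1],[-2.7,-0.22,-0.2,0,0,0,-1],[-2.7,-0.2,0,0,0,0,-1],[-2.7,-0.13,0,0,0,0,-1],[-2.7,-0.06,0,0,0,0,-1]]' && python3 -m pendant '[[0,0.02,0,0,0,0,-1],[0,0.03,0,0,0,0,-1],[0,0.04,0,0,0,0,-1],[0,0.05,0,0,0,0,-1],[0,0.06,0,0,0,0,-1],[0,0.065,0,0,0,0,-1],[0,0.07,0,0,0,0,-1],[0,0.07,0,0,0,0,-1],[0,0.07,0,0,0,0,-1],[0,0.07,0,0,0,0,-1]]'; python3 st.py
```

```text
clock: 44.5
position: [0.5396, -0.2704, 0.0592]
ee_rot: [0.071, 0.998, -0.0, 0.0]
ft_force: [-1.6, -4.2, -2.2]
grip_width: 0.003
grasp_force: 2.9
clock: 45.75
position: [0.5397, -0.2699, 0.0595]
ee_rot: [0.072, 0.997, -0.002, 0.0]
ft_force: [-2.1, -10.0, -1.1]
grip_width: 0.002
grasp_force: 4.8
post_left 0.32 [-32.1  -0.5]
post_right 0.65 [ 53.7 -69.7]
stop_right 0.69 [ 82.6 -78.1]
TCP [ 34.5 -67.1] F [-9.2  0.1] 46.0
```

```bash
python3 - <<'E'
from h import *
p,d=manip.camera('wrist'); q=manip.camera('side')[0]
a=cv2.resize(p[200:380,280:560,::-1],(800,514),interpolation=cv2.INTER_CUBIC); cv2.imwrite('pics/w6.png',a)
E
```

```text
(no output)
```

View pics/w6.png

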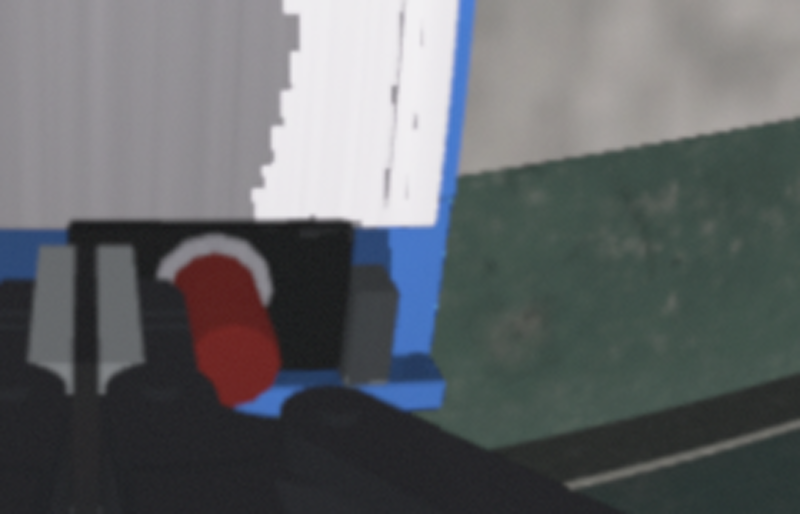

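The right shoe, in black, touches its stop at (350,310) with no gap. I'll press to 13 N.

```bash
python3 -m pendant '[[0,0.01,0,0,0,0,-1],[0,0.02,0,0,0,0,-1],[0,0.03,0,0,0,0,-1],[0,0.03,0,0,0,0,-1],[0,0.03,0,0,0,0,-1],[0,0.03,0,0,0,0,-1],[0,0.03,0,0,0,0,-1],[0,0.03,0,0,0,0,-1],[0,0.03,0,0,0,0,-1],[0,0.03,0,0,0,0,-1]]'; python3 st.py
```

```text
clock: 47.35
position: [0.5397, -0.2695, 0.0598]
ee_rot: [0.072, 0.997, -0.002, 0.0]
ft_force: [-3.3, -11.1, -0.7]
grip_width: 0.001
grasp_force: 6.3
post_left 0.31 [52.4  0.4]
post_right 0.77 [ 54.6 -69.9]
stop_right 0.58 [ 83.3 -78.2]
TCP [ 34.9 -67.1] F [-12.4   1.4] 47.6
```

```bash
python3 -m pendant '[[0,0.012,0,0,0,0,-1],[0,0.015,0,0,0,0,-1],[0,0.015,0,0,0,0,-1],[0,0.015,0,0,0,0,-1],[0,0.015,0,0,0,0,-1],[0,0.015,0,0,0,0,-1],[0,0.015,0,0,0,0,-1],[0,0.015,0,0,0,0,-1],[0,0.015,0,0,0,0,-1],[0,0.015,0,0,0,0,-1]]'; python3 st.py
```

```text
clock: 48.85
position: [0.5397, -0.2694, 0.0599]
ee_rot: [0.072, 0.997, -0.003, 0.001]
ft_force: [-2.3, -13.9, 0.3]
grip_width: -0.002
grasp_force: 7.1
post_right 0.86 [ 53.8 -69.4]
stop_right 0.84 [ 82.7 -78.7]
TCP [ 35.  -67.1] F [-13.7   0.6] 49.1
```

```bash
python3 -m pendant '[[0,-0.05,0,0,0,0,-1],[0,-0.15,-0.1,0,0,0,-1],[0,-0.2,-0.6,0,0,0,-1],[0.3,-0.2,-1.2,0,0,0,-1],[0.8,-0.2,-1.8,0,0,0,-1],[1.4,-0.2,-2.0,0,0,0,-1],[2.0,-0.2,-2.0,0,0,0,-1],[2.2,-0.2,-2.0,0,0,0,-1],[2.2,-0.2,-2.0,0,0,0,-1],[2.2,-0.2,-2.0,0,0,0,-1]]'
python3 - <<'E'
from h import *
p,d=manip.camera('wrist'); cv2.imwrite('pics/w7.png',cv2.resize(p[120:360,150:470,::-1],(800,600),interpolation=cv2.INTER_CUBIC))
E
python3 st.py
```

```text
clock: 50.35
position: [0.4315, -0.259, 0.1589]
ee_rot: [0.07, 0.998, 0.0, 0.0]
ft_force: [0.8, 0.5, -0.0]
grip_width: -0.002
grasp_force: 0.0
post_left 0.9 [53.1 68.6]
stop_left 0.75 [81.2 76.4]
TCP [29.3 42.3] F [ 0.8 -1. ] 50.65
```

View pics/w7.png

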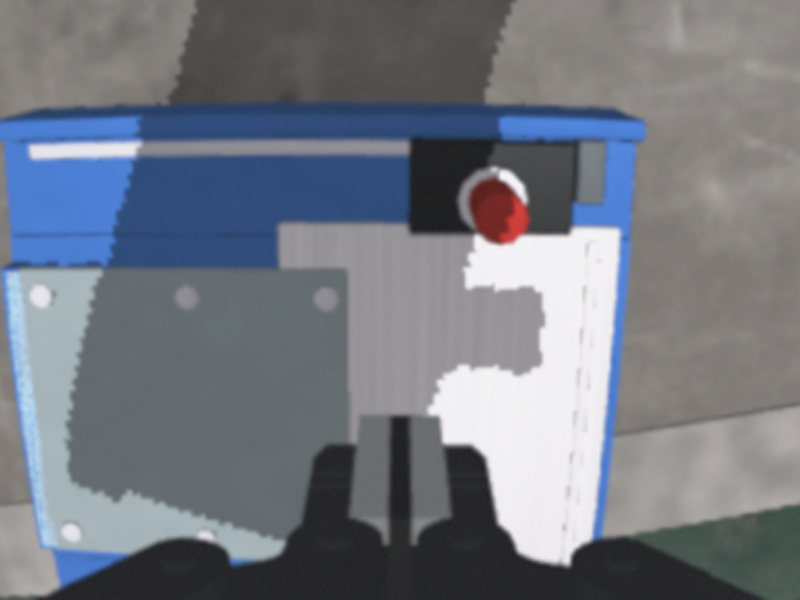

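The left shoe's edge is at (573,190) against the stop at (578,170), so any gap is under 1 mm. I'll press the left post too, to be sure.

```bash
python3 -m pendant '[[0.3,-0.1,0.3,0,0,0,-1],[0.51,-0.1,0.8,0,0,0,-1],[0.51,-0.1,1.4,0,0,0,-1],[0.51,-0.1,1.8,0,0,0,-1],[0.51,-0.1,2.0,0,0,0,-1],[0.51,-0.05,2.0,0,0,0,-1],[0.51,0.0,2.0,0,0,0,-1],[0.51,0.05,2.0,0,0,0,-1],[0.51,0.08,2.0,0,0,0,-1],[0.51,0.1,2.0,0,0,0,-1]]' && python3 -m pendant '[[0,0.01,0,0,0,0,-1],[0,0.02,0,0,0,0,-1],[0,0.03,0,0,0,0,-1],[0,0.04,0,0,0,0,-1],[0,0.05,0,0,0,0,-1],[0,0.05,0,0,0,0,-1],[0,0.05,0,0,0,0,-1],[0,0.05,0,0,0,0,-1],[0,0.05,0,0,0,0,-1],[0,0.05,0,0,0,0,-1]]'; python3 st.py
```

```text
clock: 51.9
position: [0.406, -0.2506, 0.059]
ee_rot: [0.07, 0.998, -0.0, 0.0]
ft_force: [0.1, -0.6, 0.0]
grip_width: 0.003
grasp_force: 0.4
clock: 53.15
position: [0.4061, -0.25, 0.0591]
ee_rot: [0.071, 0.997, -0.001, 0.0]
ft_force: [-0.4, -9.4, 0.2]
grip_width: -0.005
grasp_force: 4.4
post_left 0.85 [54.7 67.3]
stop_left 0.83 [82.  77.2]
TCP [34.8 67.9] F [-8.9 -0.5] 53.4
```

```bash
python3 -m pendant '[[0,0.01,0,0,0,0,-1],[0,0.022,0,0,0,0,-1],[0,0.022,0,0,0,0,-1],[0,0.022,0,0,0,0,-1],[0,0.022,0,0,0,0,-1],[0,0.022,0,0,0,0,-1],[0,0.022,0,0,0,0,-1],[0,0.022,0,0,0,0,-1],[0,0.022,0,0,0,0,-1],[0,0.022,0,0,0,0,-1]]'; python3 st.py
```

```text
clock: 54.65
position: [0.4062, -0.2497, 0.0593]
ee_rot: [0.072, 0.997, -0.002, 0.001]
ft_force: [-1.7, -11.8, 1.4]
grip_width: 0.001
grasp_force: 6.0
post_left 0.85 [55.3 67.2]
stop_left 0.82 [82.8 76.2]
TCP [35.1 68. ] F [-11.2  -0. ] 54.9
```

```bash
python3 -m pendant '[[0,0.01,0,0,0,0,-1],[0,0.01,0,0,0,0,-1],[0,0.01,0,0,0,0,-1],[0,0.01,0,0,0,0,-1],[0,0.01,0,0,0,0,-1],[0,0.01,0,0,0,0,-1],[0,0.01,0,0,0,0,-1],[0,0.01,0,0,0,0,-1],[0,0.01,0,0,0,0,-1],[0,0.01,0,0,0,0,-1]]' && python3 -m pendant '[[0,-0.05,0,0,0,0,-1],[0,-0.15,-0.1,0,0,0,-1],[0,-0.2,-0.6,0,0,0,-1],[-0.4,-0.2,-1.2,0,0,0,-1],[-0.9,-0.2,-1.8,0,0,0,-1],[-1.4,-0.2,-2.2,0,0,0,-1],[-1.9,-0.2,-2.4,0,0,0,-1],[-2.0,-0.2,-2.4,0,0,0,-1],[-2.0,-0.2,-2.4,0,0,0,-1],[-2.0,-0.2,-2.4,0,0,0,-1]]'; python3 st.py
```

```text
clock: 56.15
position: [0.4062, -0.2496, 0.0593]
ee_rot: [0.072, 0.997, -0.002, 0.001]
ft_force: [-1.6, -12.6, 0.2]
grip_width: -0.006
grasp_force: 6.7
clock: 57.4
position: [0.503, -0.2705, 0.1782]
ee_rot: [0.071, 0.997, 0.0, -0.001]
ft_force: [-0.4, -0.1, 0.4]
grip_width: 0.003
grasp_force: 0.0
post_left 0.57 [55.5 66.6]
post_right 0.85 [ 53.4 -70.6]
stop_left 0.59 [-39.1  -4.8]
stop_right 0.78 [ 83.4 -76. ]
TCP [ 28.6 -31.7] F [-0.6 -0.4] 57.65
```

```bash
python3 -c "
from workcell import manip
print(manip.hand_in())"
```

```text
the job is handed in; nothing more can be done
None
```

I put the long bolt in the well and let it go, slid the cover shut with each end pushed against its stop, pressed both posts home at about 13 N, and handed in at about 58 s. After the last press I checked the right end only by a rough camera estimate, not by touch.

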